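# Lock the scanning spindle with its hitch pin

### The job

Lock the spindle of the scanning stand: take the hitch pin out of its parking block, feel for the cross hole near the shaft's free end and push the pin down through it until its shoulder is fully home on the shaft, with the sprung loop pointing out past the shaft end. Then swing the loop down over the shaft end until it snaps past the bead and lies below the shaft by the pin's point, and let go. Work gently, never forcing pin or loop against the stand with 35 N or more, and leave the other things on the mat where they are.

Things in the scene. Friction and masses are not known exactly. Their poses are not given: they have to be found in the camera images.
- stand: fixed grey bearing stand with a level square steel shaft, 22 mm wide, 20 high, top face 82 mm above the table. Origin on the table under the shaft's centre line; +x along the shaft to its free end, z up. The bearing block (56 wide, top at 106 mm) begins 42 mm from the origin on the -x side. The shaft has 22 mm of end play along x and is held where it was left by about 18 N of friction.
- end_inmost (a point): on the stand: free end of the shaft at its underside, 62 mm above the table, as it would be with the shaft pushed fully in; the true end is always 21 mm beyond the true hole. A rounded bead (8 mm radius) runs across this lower edge and reaches 3 mm below the underside.
- hole_inmost (a point): on the stand: mouth of the vertical cross hole, at the shaft's top face on its centre line, as it would be with the shaft pushed fully in. The true hole (10.4 mm across, 0.5 mm chamfer, right through the 20 mm shaft) lies anywhere from 4 to 22 mm from here along the stand's +x; this shift is not measured and must be found by feel or by eye. Axes as the stand's.
- pin: loose steel hitch pin, about 0.1 kg, upright in a parking block. Origin on its axis at the underside of its shoulder (disc 18 mm across, 5 thick), z up, +x where the open loop points. Below: 9 mm round shank 38 mm long, the last 4 mm tapering to a 7.8 mm blunt point. Above: the loop's hinge along y at z = 8 mm, then a grip block.
- pin_grip (a point): centre of the pin's black grip block, 25 mm above the shoulder's underside; axes as the pin's. The block is 26 mm tall (z = 12 to 38 mm from the shoulder's underside), 22 mm along x, 14 mm along y: grip it across y, fingertips not below its foot, where the loop's arms lie.
- loop (a joint): swing of the pin's wire loop, rad: 0 level along the pin's +x, growing downward, about 1.4 closed against the pin's point. Light friction holds it. U of 4 mm wire, 40 wide; cross bar 34 mm from the hinge, sprung lengthwise (3 N/mm). With the pin seated the bar meets the bead at about 0.85, rides over it 2.5 mm stretched at 1.06, is clear at 1.28.
- tab_tip (a point): tip of the loop's thumb tab: steel, 20 mm wide, 3 thick, rising 22 mm from the middle of the cross bar square to the loop (up when level, away from the shaft end when closed). Pressing its tip straight down closes the loop with 5 to 15 N; the tip swings out to 40 mm from the pin's axis and ends 28 mm from it, 21 mm below the shoulder's underside.
- park: fixed grey parking block, 34 mm square and 46 mm high on a 60 mm foot, with the hole (11.4 mm) in which the pin stands; origin on the table under its centre.
- ball_mid (a point): bystander: white 28 mm reference ball on a dark 40 mm foot, 48 mm high; the point is half-way up.
- bracket: bystander: small aluminium bracket lying flat, about 75 by 28 by 36 mm; origin under it.
- driver: bystander: screwdriver lying down; origin under its middle.
- mug: bystander: white mug, 76 mm across, 90 mm high; origin under it.
Mind the look-alikes: they are no part of the job. Leave any green or purple look-alike of the pin alone.

How it is judged:
By the outcome, as a careful person would: the job done as asked, in the order asked, and still so for the second after the job is handed in, with the robot touching nothing.
It also fails if it takes over 54 s, if anything falls off the work surface, if the arm or the gripper's body presses on something with over 40 N, if the wrist force passes 120 N, or if a joint passes its speed limit or range.

### The arm

A 6-joint arm with a two-finger parallel gripper is mounted at the origin on the work surface. World frame = base frame: x ahead of the robot, y to its left, z up, the work surface at z = 0. Lengths are in m, angles in rad, forces in N, time in s.
With the tool pointing down it reaches from about 0.3 to 0.75 m from the base axis. Payload 8.5 kg.
Tool frame: the origin (TCP) lies on the centre line of the jaws, within the pads' length; the fingertips stand 25 mm ahead of it and the grasp point (between the pads) lies 6 mm ahead of it; z points along the fingers, y is the direction in which the jaws open and shut (so a half turn about z gives the same grasp; the last joint's range is limited). The gripper opens to 88 mm and grips with 3 to 60 N. Pads are 18 mm wide; open, the fingers measure 123 mm over their backs; the gripper's body (75 mm by 187 mm) begins 45 mm behind the grasp point.
Start: joints at [1.047, 0.381, 1.297, -0, 1.464, -0.215], TCP at [0.167, 0.524, 0.264] pointing down, gripper open.
Joint ranges: [-3.11, 3.11], [-0.89, 2.33], [0.22, 2.48], [-1.42, 4.56], [0.17, 2.85], [-2.88, 2.88]. Speed limits (rad/s): [2.39, 2.39, 3.14, 3.14, 3.14, 3.14].

### API

Orientations are given as a unit quaternion [x, y, z, w].
In Python, from rig import env gives the robot as it stands.
- The arm moves only by the tool send_rows, never from a script. Its argument "targets" is a list of rows, each an object of numbers: "wx", "wy", "wz": the turn, a rotation vector about the world's x, y, z in rad; "dx", "dy", "dz": the shift along the world's x, y, z in mm; "gripper": the gripper command: -1 is shut, 1 is fully open, values between are in proportion. A call has 1 to 10 rows; each row shifts and turns the commanded pose from where the row before left it; what a row does not reach is not made up. A row lasts 1/12 s, in which the tool goes at most 41.7 mm and 7.16 degrees, less where a joint would pass 70% of its speed; a pose out of reach is approached as far as the arm can. A call is refused whole if a number of a shift passes 41.7 or a number of a turn 0.125, either way. A call with a gripper value outside its range is refused whole. The fingers move at their own pace and stop on an object; "squeeze" is the grip in N (left out, the last holds). Time passes only in rows, so rows that do not move let the fingers close. It gives the time, the measured TCP pose, the force and the opening at its end, in the units of the state.
- env.observe(): the state, without advancing time (a new reading comes with each control period).
- env.read_camera(name): name is "scene" or "top" or "wrist"; returns (picture, depth): 400x640x3 uint8, red, green, blue; 400x640 float32, m along the optical axis (not along the pixel's ray), 0 where there is no reading.
- env.calibration(name): a dict with "camera_matrix" (3x3 intrinsics, pixels), "k1" (the pictures are not rectified: a ray, as slopes to the right and down, at radius r is drawn at 1 + k1 r^2 times it, then the intrinsics apply), "camera_from_world" (4x4, takes a point from world to camera coordinates); the wrist camera has in their place "mount" (4x4, takes a point from camera to tool coordinates, whose origin is the TCP and whose axes are the flange's). Camera axes: x right, y down, z forward; pixel columns grow to the right and rows downward; lengths in m; the calibration is good to about 2 mm. A picture is of the moment at which its call begins: read the wrist's pose just before it. calibration takes no time and is no camera call.
- env.finish_job(): hands the job in, once; it reports no verdict.
Trained networks look in the newest picture that a camera, given by its name, has taken for a name from the list of things; names that differ only in an ending like _2 or _b are one class to them, and where a whole thing is asked for, a point or a joint stands for the part that bears it (a point fixed in the world has none). Each returns a list of dicts, best first, with "score" (0 to 1); they miss things now and then, are a little off and sometimes report something else, mostly with a low value. They report only what shows in the picture. A call takes as long as a camera call. They do not tell look-alikes from the thing itself.
- env.spot_in(thing, camera): "xy" ([column, row] in pixels, amid what is visible of it).
The state is a dict: "time_s": time; "joint_positions": joint angles; "qvel": joint speeds; "tau": joint torques, N m; "position": TCP position; "tcp_rot": TCP orientation; "wrist_force": force on the tool from outside, world axes, zero at the start; "ft_torque": the same for the moment, N m; "grip_width": opening from 0.0 (shut) to 1.0 (fully open).
Only numpy, scipy, OpenCV 4.12 (cv2) and the standard library are available. Lean on these libraries where they do the work, as an engineer would, in place of code of your own. Each camera call takes 0.05 s, during which the arm holds its last target. There are 200 camera calls.

## Working session

There is one attempt and no reset: what is moved stays moved. The work goes in short steps, Python scripts to look and compute and a tool call to move; the robot and the scene stay as the last step left them, time stands still between calls to the robot, and variables do not carry over. Pictures are saved under pics/ and viewed, about 8 in all and at most 12, crops included, and the job is handed in when it is done.

Besides the shell and the picture viewer there is one more tool, called after "Emit:" as name([rows], argument=value, ...), one row to a line, values as JSON. send_rows: Moves the arm, as the interface text tells. Its arguments: {"type":"object","properties":{"targets":{"type":"array","items":{"type":"object","properties":{"wx":{"type":"number"},"wy":{"type":"number"},"wz":{"type":"number"},"dx":{"type":"number"},"dy":{"type":"number"},"dz":{"type":"number"},"gripper":{"type":"number"}}}},"squeeze":{"type":"number"}},"required":["targets"]}

```bash
mkdir -p pics; ls; cat > h.py <<'E'
import numpy as np, cv2
from scipy.spatial.transform import Rotation as R
from rig import env
def cam(n):
    c=env.calibration(n); K=np.array(c["camera_matrix"]); 
    if n=="wrist":
        o=env.observe(); T=np.eye(4); T[:3,:3]=R.from_quat(o["tcp_rot"]).as_matrix(); T[:3,3]=o["position"]
        W=T@np.array(c["mount"])
    else: W=np.linalg.inv(np.array(c["camera_from_world"]))
    return K,c["k1"],W
def ray(C,uv):
    K,k,W=C
    d=cv2.undistortPoints(np.array([[uv]],float),K,np.array([k,0,0,0.]))[0,0]
    return W[:3,3],W[:3,:3]@np.array([d[0],d[1],1])
def at(C,uv,z):   # intersect with height z
    o,d=ray(C,uv); return o+d*(z-o[2])/d[2]
def dep(C,uv,D):
    o,d=ray(C,uv); return o+d*D[int(uv[1]),int(uv[0])]
def pix(C,p):
    K,k,W=C; q=np.linalg.inv(W)@np.append(p,1); s=q[:2]/q[2]; s=s*(1+k*(s@s)); return K[:2,:2]@s+K[:2,2]
def snap(n,f=None,crop=None,sc=1):
    C=cam(n); im,D=env.read_camera(n)
    if f:
        a=im if crop is None else im[crop[1]:crop[3],crop[0]:crop[2]]
        cv2.imwrite("pics/"+f,cv2.resize(a[:,:,::-1],None,fx=sc,fy=sc,interpolation=cv2.INTER_CUBIC))
    return C,im,D
E
python3 - <<'E'
from h import *
np.set_printoptions(precision=4,suppress=True)
ims=[]
for n in ["scene","top"]:
    C,im,D=snap(n); np.savez(f"{n}.npz",im=im,D=D,K=C[0],k=C[1],W=C[2]); ims.append(im)
    print(n,C[2][:3,3],C[0][0,0])
    for t in ["stand","pin","loop","tab_tip","park","pin_grip","ball_mid","bracket","driver","mug"]:
        for r in env.spot_in(t,n)[:3]:
            print(t,np.round(r["xy"]),round(r["score"],2),dep(C,r["xy"],D))
cv2.imwrite("pics/a.png",cv2.resize(np.vstack(ims)[:,:,::-1],None,fx=.75,fy=.75,interpolation=cv2.INTER_AREA))
E
```

```text
pics
scene [ 1.0896 -0.5903  0.6665] 440.43536432708555
stand [355. 173.] 0.88 [0.519  0.0524 0.0721]
pin [291. 282.] 0.79 [ 0.6367 -0.2492  0.0195]
pin [197. 238.] 0.69 [ 0.4007 -0.317   0.0207]
pin [225. 245.] 0.59 [ 0.502  -0.3042  0.0627]
loop [298. 239.] 0.6 [ 0.5374 -0.1454 -0.0009]
loop [216. 247.] 0.49 [ 0.4318 -0.2934 -0.0003]
tab_tip [210. 237.] 0.56 [ 0.4084 -0.2907  0.0113]
tab_tip [292. 270.] 0.45 [ 0.6269 -0.2379  0.0373]
tab_tip [212. 248.] 0.4 [ 0.4946 -0.3285  0.0643]
park [232. 260.] 0.88 [ 0.5121 -0.3013  0.024 ]
pin_grip [288. 279.] 0.93 [ 0.6339 -0.2533  0.031 ]
pin_grip [290. 238.] 0.82 [ 0.5201 -0.1552 -0.0027]
pin_grip [226. 240.] 0.68 [ 0.5041 -0.3019  0.0746]
ball_mid [260. 199.] 0.74 [ 0.3795 -0.1303  0.0131]
bracket [362. 272.] 0.55 [ 0.7029 -0.1189  0.0038]
driver [297. 340.] 0.92 [ 0.7448 -0.327   0.0233]
driver [213. 251.] 0.24 [ 0.4911 -0.3279  0.0538]
mug [463. 228.] 0.9 [0.8091 0.0602 0.0787]
top [ 0.4669 -0.1241  0.8392] 407.50095152105087
pin [328. 140.] 0.66 [ 0.7177 -0.1175  0.0066]
pin [421. 249.] 0.56 [ 0.4906 -0.294   0.0838]
pin [357. 221.] 0.56 [ 0.5457 -0.1805  0.0277]
loop [382. 184.] 0.69 [ 0.62   -0.2296  0.0359]
loop [351. 214.] 0.6 [ 0.563  -0.1691  0.0023]
loop [433. 249.] 0.55 [ 0.4934 -0.3387 -0.0024]
tab_tip [412. 291.] 0.55 [ 0.411  -0.2881  0.0296]
tab_tip [435. 248.] 0.51 [ 0.4949 -0.3255  0.0638]
park [406. 251.] 0.89 [ 0.4883 -0.2732  0.0459]
pin_grip [417. 248.] 0.86 [ 0.4919 -0.2872  0.0834]
pin_grip [388. 180.] 0.69 [ 0.6275 -0.2404  0.0373]
pin_grip [423. 293.] 0.59 [ 0.4065 -0.3137  0.0155]
ball_mid [326. 303.] 0.52 [ 0.3858 -0.1218  0.0443]
bracket [330. 145.] 0.6 [ 0.7079 -0.1241  0.0045]
mug [222.  98.] 0.82 [0.8113 0.1146 0.0021]
```

View pics/a.png

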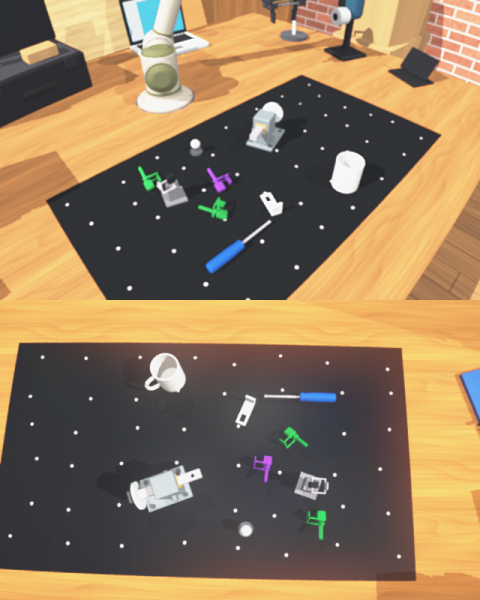

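Both pictures show two green pins (scene about 197,238 and 285,280) and a purple one (293,240) lying on the mat. The only pin upright in a parking block is the steel one with a black grip (scene 226,243, top 418,248), which fits the description. I'll confirm it in enlarged crops.

```bash
python3 - <<'E'
import numpy as np,cv2
t=np.load("top.npz")["im"];s=np.load("scene.npz")["im"]
f=lambda a,x,y:cv2.resize(a[y:y+60,x:x+80,::-1],(400,300),interpolation=cv2.INTER_CUBIC)
g=lambda a,x,y:cv2.resize(a[y:y+75,x:x+100,::-1],(400,300),interpolation=cv2.INTER_CUBIC)
cv2.imwrite("pics/b.png",np.vstack([np.hstack([f(t,380,220),f(s,190,215)]),np.hstack([g(t,170,210),g(s,305,125)])]))
E
```

```text
(no output)
```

View pics/b.png

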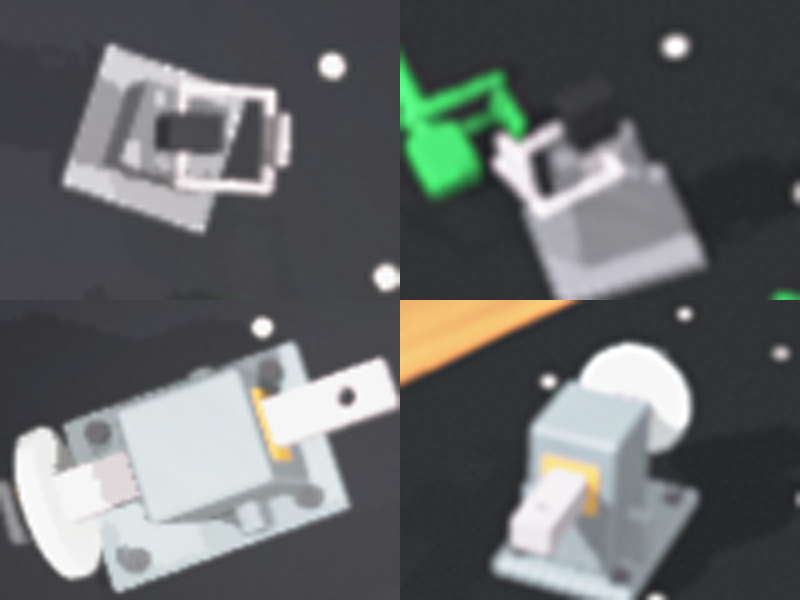

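The left crops show the steel pin with its black grip (top about 418,247) upright in the grey block, with its loop opening to the right of the image. The coloured ones lie flat, so the steel pin is the one. The right crops show the shaft hole at top about (257,234) and the shaft end at about (268,230).

```bash
python3 - <<'E'
from h import *
np.set_printoptions(precision=4,suppress=True)
C=cam("top")
b=lambda x,y:(170+x/4-.4,210+(y-300)/4-.4); a=lambda x,y:(380+x/5-.4,220+y/5-.4)
for n,p,z in [("hole",b(347,397),.082),("e1",b(383,358),.082),("e2",b(400,404),.082),("r1",b(262,404),.082),("r2",b(278,447),.082),
 ("blk",b(121,404),.106),("blk2",b(238,370),.106),("blk3",b(270,488),.106),("blk4",b(163,523),.106)]: print(n,at(C,p,z))
for n,p,z in [("gripL",a(157,133),.084),("gripR",a(222,133),.084),("barTop",a(272,90),.054),("barBot",a(270,190),.054),("armT",a(182,82),.054),("armB",a(182,188),.054),("tab",a(283,140),.076)]: print(n,at(C,p,z))
o=env.observe(); print(o["position"],R.from_quat(o["tcp_rot"]).as_matrix(),o["time_s"],o["grip_width"],o["wrist_force"])
print(env.calibration("wrist")["mount"])
E
```

```text
hole [0.5124 0.0102 0.082 ]
e1 [ 0.5309 -0.0058  0.082 ]
e2 [ 0.5097 -0.0146  0.082 ]
r1 [0.5082 0.0497 0.082 ]
r2 [0.4886 0.0412 0.082 ]
blk [0.5054 0.1083 0.106 ]
blk2 [0.522 0.056 0.106]
blk3 [0.4696 0.0385 0.106 ]
blk4 [0.4529 0.0857 0.106 ]
gripL [ 0.4957 -0.2762  0.084 ]
gripR [ 0.4962 -0.3003  0.084 ]
barTop [ 0.5142 -0.3268  0.054 ]
barBot [ 0.4761 -0.3254  0.054 ]
armT [ 0.5166 -0.2921  0.054 ]
armB [ 0.4762 -0.2917  0.054 ]
tab [ 0.4943 -0.3249  0.076 ]
[0.1672 0.524  0.2637] [[-0.9527  0.304  -0.    ]
 [ 0.304   0.9527  0.    ]
 [ 0.      0.     -1.    ]] 1.1 0.9977075529551936 [-0.1283 -0.817   0.5392]
[[-0.0001 -0.9618 -0.2738  0.0703]
 [ 1.     -0.0001 -0.0003 -0.001 ]
 [ 0.0003 -0.2738  0.9618 -0.121 ]
 [ 0.      0.      0.      1.    ]]
```

Emit:
send_rows([
  {"dx": 17.3,"dy": -25.7,"dz": -2.7,"wz": -0.0456},
  {"dx": 17.3,"dy": -25.7,"dz": -2.7,"wz": -0.0456},
  {"dx": 17.3,"dy": -25.7,"dz": -2.7,"wz": -0.0456},
  {"dx": 17.3,"dy": -25.7,"dz": -2.7,"wz": -0.0456},
  {"dx": 17.3,"dy": -25.7,"dz": -2.7,"wz": -0.0456},
  {"dx": 17.3,"dy": -25.7,"dz": -2.7,"wz": -0.0456},
  {"dx": 17.3,"dy": -25.7,"dz": -2.7,"wz": -0.0456},
  {"dx": 17.3,"dy": -25.7,"dz": -2.7,"wz": -0.0456},
  {"dx": 17.3,"dy": -25.7,"dz": -2.7,"wz": -0.0456},
  {"dx": 17.3,"dy": -25.7,"dz": -2.7,"wz": -0.0456},
])

```text
$.targets[0]: bad value
```

Emit:
send_rows([
  {"dx": 17.3,"dy": -25.7,"dz": -2.7,"wz": -0.0456},
  {"dx": 17.3,"dy": -25.7,"dz": -2.7,"wz": -0.0456},
  {"dx": 17.3,"dy": -25.7,"dz": -2.7,"wz": -0.0456},
  {"dx": 17.3,"dy": -25.7,"dz": -2.7,"wz": -0.0456},
  {"dx": 17.3,"dy": -25.7,"dz": -2.7,"wz": -0.0456},
  {"dx": 17.3,"dy": -25.7,"dz": -2.7,"wz": -0.0456},
  {"dx": 17.3,"dy": -25.7,"dz": -2.7,"wz": -0.0456},
  {"dx": 17.3,"dy": -25.7,"dz": -2.7,"wz": -0.0456},
  {"dx": 17.3,"dy": -25.7,"dz": -2.7,"wz": -0.0456},
  {"dx": 17.3,"dy": -25.7,"dz": -2.7,"wz": -0.0456},
  {},
])

```text
$.targets[0]: bad value
```

Emit:
send_rows([
  {"dx": 17.3,"dy": -25.7,"dz": -2.7,"wx": 0,"wy": 0,"wz": -0.0456,"gripper": 1},
  {"dx": 17.3,"dy": -25.7,"dz": -2.7,"wx": 0,"wy": 0,"wz": -0.0456,"gripper": 1},
  {"dx": 17.3,"dy": -25.7,"dz": -2.7,"wx": 0,"wy": 0,"wz": -0.0456,"gripper": 1},
  {"dx": 17.3,"dy": -25.7,"dz": -2.7,"wx": 0,"wy": 0,"wz": -0.0456,"gripper": 1},
  {"dx": 17.3,"dy": -25.7,"dz": -2.7,"wx": 0,"wy": 0,"wz": -0.0456,"gripper": 1},
  {"dx": 17.3,"dy": -25.7,"dz": -2.7,"wx": 0,"wy": 0,"wz": -0.0456,"gripper": 1},
  {"dx": 17.3,"dy": -25.7,"dz": -2.7,"wx": 0,"wy": 0,"wz": -0.0456,"gripper": 1},
  {"dx": 17.3,"dy": -25.7,"dz": -2.7,"wx": 0,"wy": 0,"wz": -0.0456,"gripper": 1},
  {"dx": 17.3,"dy": -25.7,"dz": -2.7,"wx": 0,"wy": 0,"wz": -0.0456,"gripper": 1},
  {"dx": 17.3,"dy": -25.7,"dz": -2.7,"wx": 0,"wy": 0,"wz": -0.0456,"gripper": 1},
])

```text
time_s: 1.93
position: [0.3407, 0.2657, 0.2368]
tcp_rot: [0.374, 0.927, 0.0, 0.0]
wrist_force: [-0.3, 0.2, 0.5]
grip_width: 1.0
```

Emit:
send_rows([
  {"dx": 17.3,"dy": -25.7,"dz": -2.7,"wx": 0,"wy": 0,"wz": -0.0456,"gripper": 1},
  {"dx": 17.3,"dy": -25.7,"dz": -2.7,"wx": 0,"wy": 0,"wz": -0.0456,"gripper": 1},
  {"dx": 17.3,"dy": -25.7,"dz": -2.7,"wx": 0,"wy": 0,"wz": -0.0456,"gripper": 1},
  {"dx": 17.3,"dy": -25.7,"dz": -2.7,"wx": 0,"wy": 0,"wz": -0.0456,"gripper": 1},
  {"dx": 17.3,"dy": -25.7,"dz": -2.7,"wx": 0,"wy": 0,"wz": -0.0456,"gripper": 1},
  {"dx": 17.3,"dy": -25.7,"dz": -2.7,"wx": 0,"wy": 0,"wz": -0.0456,"gripper": 1},
  {"dx": 17.3,"dy": -25.7,"dz": -2.7,"wx": 0,"wy": 0,"wz": -0.0456,"gripper": 1},
  {"dx": 17.3,"dy": -25.7,"dz": -2.7,"wx": 0,"wy": 0,"wz": -0.0456,"gripper": 1},
  {"dx": 17.3,"dy": -25.7,"dz": -2.7,"wx": 0,"wy": 0,"wz": -0.0456,"gripper": 1},
  {"dx": 17.3,"dy": -25.7,"dz": -2.7,"wx": 0,"wy": 0,"wz": -0.0456,"gripper": 1},
])

```text
time_s: 2.77
position: [0.5138, 0.0085, 0.2097]
tcp_rot: [0.574, 0.819, 0.0, 0.0]
wrist_force: [0.6, 0.2, -0.9]
grip_width: 1.002
```

Emit:
send_rows([
  {"dx": 0,"dy": 0,"dz": 0,"wx": 0,"wy": 0,"wz": 0,"gripper": 1},
  {"dx": 0,"dy": 0,"dz": 0,"wx": 0,"wy": 0,"wz": 0,"gripper": 1},
])

```text
time_s: 2.93
position: [0.5135, 0.009, 0.2093]
tcp_rot: [0.574, 0.819, -0.0, -0.0]
wrist_force: [-0.5, 0.2, -0.8]
grip_width: 1.002
```

```bash
python3 - <<'E'
from h import *
np.set_printoptions(precision=4,suppress=True)
C,im,D=snap("wrist","c.png"); np.savez("w1.npz",im=im,D=D,K=C[0],k=C[1],W=C[2])
o=env.observe(); print(o["position"],R.from_quat(o["tcp_rot"]).as_euler("xyz",degrees=True),o["time_s"],o["joint_positions"])
print(pix(C,[.5124,.0102,.082]))
E
```

```text
[0.5129 0.01   0.2096] [-179.9715   -0.0327  110.042 ] 2.9833 [-0.2117  0.3649  1.49    0.0002  1.2874 -0.5616]
[317.1253 192.9328]
```

View pics/c.png

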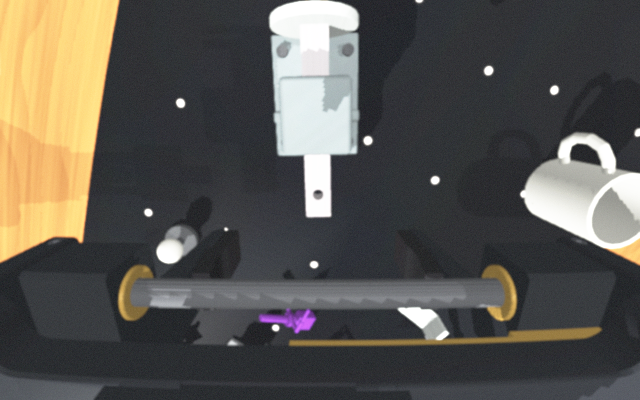

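The wrist view shows the shaft running straight down the image, so it lies at about -70 deg. The hole is at about (318,195), the shaft end at row 217, and the purple pin is below the fingers at (300,320). Next I measure these and move over the parked pin.

```bash
python3 - <<'E'
from h import *
np.set_printoptions(precision=4,suppress=True)
d=np.load("w1.npz"); C=(d["K"],float(d["k"]),d["W"]); g=d["im"].astype(float).mean(2)
print(g[186:206,306:332].astype(int))
w=np.clip(150-g[186:206,308:329],0,None); Y,X=np.mgrid[186:206,308:329]; c=((X*w).sum()/w.sum(),(Y*w).sum()/w.sum())
h=at(C,c,.082); print(c,h)
row=lambda r:(lambda a:(np.argmax(a>130)+295, 340-np.argmax(a[::-1]>130)-1))(g[r,295:341])
for r in (165,180,205,212): print(r,row(r),(at(C,(sum(row(r))/2,r),.082)),np.linalg.norm(at(C,(row(r)[0]-.5,r),.082)-at(C,(row(r)[1]+.5,r),.082)))
col=g[205:230,318]; print(col.astype(int)); e=at(C,(318,205+np.argmax(col<110)-.5),.082); print("end",e,np.linalg.norm(e-h))
E
```

```text
[[252 255 254 254 254 254 254 254 254 254 254 254 254 254 254 254 254 254
  253 254 254 254 254 246 184  94]
 [253 255 254 254 254 254 254 254 254 254 254 255 255 255 254 254 254 254
  254 253 254 254 254 246 182  96]
 [252 255 254 254 254 254 254 254 254 254 254 255 255 254 255 255 254 254
  254 254 254 254 254 244 182  95]
 [250 255 254 254 254 254 254 254 253 246 232 219 220 228 241 252 254 254
  253 253 254 254 254 246 189 103]
 [248 255 254 254 254 254 255 250 228 182 143 120 116 131 172 222 246 252
  253 253 254 254 254 249 203 112]
 [247 255 254 254 254 255 254 227 161 104  74  55  62  65  96 151 214 246
  253 253 254 254 254 251 212 120]
 [248 255 255 254 255 254 246 195 118  72  59  49  56  59  67 110 172 238
  253 254 254 254 254 252 212 123]
 [250 255 255 254 255 254 239 177 119 100  84  77  80  90  99 113 161 230
  252 254 254 254 254 251 211 120]
 [248 255 254 254 254 254 236 177 136 125 117 112 113 119 124 128 158 227
  251 254 254 254 254 251 213 122]
 [248 255 254 254 254 253 237 186 144 134 131 132 132 132 133 131 169 228
  250 254 254 254 254 252 213 121]
 [247 255 
[... 942 characters left out ...]
253 254 254 254 251 211 117]
 [241 255 255 254 254 254 254 254 254 254 254 254 254 254 254 254 254 254
  253 253 254 254 254 251 210 120]]
(np.float64(317.6269828553117), np.float64(192.64589008171768)) [0.5127 0.0106 0.082 ]
165 (np.int64(304), np.int64(329)) [0.5031 0.0341 0.082 ] 0.023052190437253324
180 (np.int64(304), np.int64(329)) [0.5078 0.0213 0.082 ] 0.023385848151902294
205 (np.int64(305), np.int64(329)) [ 0.5162 -0.0007  0.082 ] 0.023055789953409376
212 (np.int64(306), np.int64(329)) [ 0.519  -0.0069  0.082 ] 0.02229443966603292
[254 254 254 254 254 254 254 253 254 254 254 220 128  65  55  57  53  55
  59  54  58  60  57  61  59]
end [ 0.5213 -0.0119  0.082 ] 0.024070447111311618
```

Emit:
send_rows([
  {"dx": -1,"dy": -29,"dz": 0,"wx": 0,"wy": 0,"wz": -0.035,"gripper": 0},
  {"dx": -1,"dy": -29,"dz": 0,"wx": 0,"wy": 0,"wz": -0.035,"gripper": 0},
  {"dx": -1,"dy": -29,"dz": 0,"wx": 0,"wy": 0,"wz": -0.035,"gripper": 0},
  {"dx": -1,"dy": -29,"dz": 0,"wx": 0,"wy": 0,"wz": -0.035,"gripper": 0},
  {"dx": -1,"dy": -29,"dz": 0,"wx": 0,"wy": 0,"wz": -0.035,"gripper": 0},
  {"dx": -1,"dy": -29,"dz": 0,"wx": 0,"wy": 0,"wz": -0.035,"gripper": 0},
  {"dx": -1,"dy": -29,"dz": 0,"wx": 0,"wy": 0,"wz": -0.035,"gripper": 0},
  {"dx": -1,"dy": -29,"dz": 0,"wx": 0,"wy": 0,"wz": -0.035,"gripper": 0},
  {"dx": -1,"dy": -29,"dz": 0,"wx": 0,"wy": 0,"wz": -0.035,"gripper": 0},
  {"dx": -1,"dy": -29,"dz": 0,"wx": 0,"wy": 0,"wz": -0.035,"gripper": 0},
])

```text
time_s: 3.82
position: [0.503, -0.2799, 0.2102]
tcp_rot: [0.707, 0.707, 0.0, 0.0]
wrist_force: [0.1, 0.0, 0.9]
grip_width: 0.502
```

Emit:
send_rows([
  {"dx": -6,"dy": -8,"dz": 0,"wx": 0,"wy": 0,"wz": 0,"gripper": 0},
  {"dx": 0,"dy": 0,"dz": 0,"wx": 0,"wy": 0,"wz": 0,"gripper": 0},
  {"dx": 0,"dy": 0,"dz": 0,"wx": 0,"wy": 0,"wz": 0,"gripper": 0},
])

```text
time_s: 4.07
position: [0.497, -0.2867, 0.2099]
tcp_rot: [0.707, 0.708, 0.0, -0.0]
wrist_force: [-0.4, 0.7, 0.4]
grip_width: 0.497
```

```bash
python3 - <<'E'
from h import *
np.set_printoptions(precision=4,suppress=True)
C,im,D=snap("wrist","d.png",(200,100,440,300),3); np.savez("w2.npz",im=im,D=D,K=C[0],k=C[1],W=C[2])
for t in ["pin_grip","pin","park"]:
  for r in env.spot_in(t,"wrist")[:3]: print(t,r["xy"],r["score"],dep(C,r["xy"],D))
o=env.observe(); print(o["position"],R.from_quat(o["tcp_rot"]).as_euler("xyz",degrees=True),o["time_s"],o["grip_width"])
print(pix(C,[.496,-.288,.084]))
E
```

```text
pin_grip [240.4, 209.8] 0.93 [ 0.4126 -0.3168  0.0382]
pin_grip [430.9, 143.7] 0.91 [ 0.6291 -0.2481  0.0008]
pin_grip [315.5, 205.0] 0.88 [ 0.4953 -0.2966  0.0834]
pin [240.0, 207.6] 0.82 [ 0.4124 -0.3142  0.0383]
pin [432.1, 144.1] 0.76 [ 0.6257 -0.2474  0.0128]
pin [371.0, 74.0] 0.69 [ 0.5517 -0.1758  0.0217]
park [320.7, 176.2] 0.69 [ 0.5004 -0.2776  0.0454]
[ 0.4975 -0.2865  0.21  ] [179.9911  -0.0041  90.1172] 4.2667 0.4979867886419068
[316.2706 196.2035]
```

View pics/d.png

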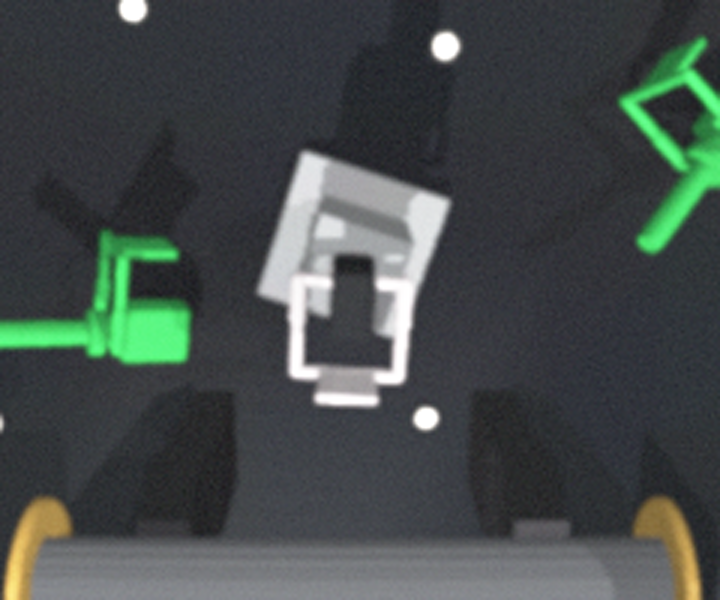

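The crop shows the steel pin with its grip top at about full-frame (317,202) and its loop opening down the image, turned about 4 deg clockwise. I'll measure both precisely using depth.

```bash
python3 - <<'E'
from h import *
np.set_printoptions(precision=4,suppress=True)
d=np.load("w2.npz"); C=(d["K"],float(d["k"]),d["W"]); D=d["D"]; im=d["im"].astype(float).mean(2)
P={}
for v in range(175,245):
  for u in range(290,345):
    if D[v,u]>0: P[u,v]=dep(C,(u,v),D)
A=np.array(list(P.values())); g=np.array([im[v,u] for u,v in P])
top=A[(A[:,2]>.079)&(A[:,2]<.09)&(g<90)]
print("grip",len(top),top.mean(0),top.min(0),top.max(0),np.percentile(top[:,2],[10,50,90]))
r=cv2.minAreaRect((top[:,:2]*1000).astype(np.float32)); print(r)
# loop: bright pixels, at z .054 plane
for z0,z1 in((.048,.060),(.066,.080)):
  s=A[(A[:,2]>z0)&(A[:,2]<z1)&(g>170)]; print(len(s),s.mean(0)); print(cv2.minAreaRect((s[:,:2]*1000).astype(np.float32)))
# by-plane: bar lines
for n,v0 in(("hinge",195),("bar",224)):
  pts=[]
  for u in range(300,334):
    c=im[v0-6:v0+7,u]; 
    if c.max()>180: w=np.clip(c-150,0,None); pts.append(at(C,(u,(w*np.arange(v0-6,v0+7)).sum()/w.sum()),.054)[:2])
  pts=np.array(pts); 
  if len(pts)>5:
    vx,vy,x,y=cv2.fitLine((pts*1000).astype(np.float32),cv2.DIST_HUBER,0,.01,.01).ravel(); print(n,len(pts),np.degrees(np.arctan2(vy,vx)),x,y)
print("arms", [ (v,np.where(im[v,290:345]>180)[0]+290) for v in (205,212,218)])
E
```

```text
grip 318 [ 0.4968 -0.2925  0.0836] [ 0.4902 -0.3037  0.0792] [ 0.5032 -0.2819  0.086 ] [0.0825 0.0836 0.0846]
((496.6353454589844, -292.77734375), (12.986292839050293, 21.798559188842773), 0.22529292106628418)
423 [ 0.496  -0.3081  0.0554]
((496.4444580078125, -309.5391540527344), (38.328453063964844, 40.92958450317383), 88.55308532714844)
72 [ 0.4948 -0.327   0.0746]
((495.2776184082031, -327.1679382324219), (3.7855701446533203, 18.984661102294922), 85.3008041381836)
hinge 20 2.5864127 491.4383 -294.99686
bar 20 -2.2422574 495.36035 -327.56232
arms [(205, array([296, 297, 298, 299, 300, 301, 329, 330, 331, 332, 333, 334, 335,
       336])), (212, array([297, 298, 299, 300, 331, 332, 333, 334, 335])), (218, array([297, 298, 299, 300, 331, 332, 333, 334, 335]))]
```

Emit:
send_rows([
  {"dx": -0.8,"dy": -6.2,"dz": -10,"wx": 0,"wy": 0,"wz": -0.035,"gripper": 0},
  {"dx": 0,"dy": 0,"dz": -20,"wx": 0,"wy": 0,"wz": 0,"gripper": 0},
  {"dx": 0,"dy": 0,"dz": -20,"wx": 0,"wy": 0,"wz": 0,"gripper": 0},
  {"dx": 0,"dy": 0,"dz": -20,"wx": 0,"wy": 0,"wz": 0,"gripper": 0},
  {"dx": 0,"dy": 0,"dz": -20,"wx": 0,"wy": 0,"wz": 0,"gripper": 0},
  {"dx": 0,"dy": 0,"dz": -17,"wx": 0,"wy": 0,"wz": 0,"gripper": 0},
  {"dx": 0,"dy": 0,"dz": -12,"wx": 0,"wy": 0,"wz": 0,"gripper": 0},
  {"dx": 0,"dy": 0,"dz": -6,"wx": 0,"wy": 0,"wz": 0,"gripper": 0},
  {"dx": 0,"dy": 0,"dz": 0,"wx": 0,"wy": 0,"wz": 0,"gripper": 0},
])

```text
time_s: 5.02
position: [0.4962, -0.2933, 0.0838]
tcp_rot: [0.719, 0.695, -0.0, -0.001]
wrist_force: [0.2, -0.5, 0.7]
grip_width: 0.501
```

Emit:
send_rows([
  {"dx": 0,"dy": 0,"dz": 0,"wx": 0,"wy": 0,"wz": 0,"gripper": -1},
  {"dx": 0,"dy": 0,"dz": 0,"wx": 0,"wy": 0,"wz": 0,"gripper": -1},
  {"dx": 0,"dy": 0,"dz": 0,"wx": 0,"wy": 0,"wz": 0,"gripper": -1},
  {"dx": 0,"dy": 0,"dz": 0,"wx": 0,"wy": 0,"wz": 0,"gripper": -1},
  {"dx": 0,"dy": 0,"dz": 0,"wx": 0,"wy": 0,"wz": 0,"gripper": -1},
  {"dx": 0,"dy": 0,"dz": 0,"wx": 0,"wy": 0,"wz": 0,"gripper": -1},
], squeeze=30)

```text
time_s: 5.52
position: [0.4965, -0.2943, 0.0852]
tcp_rot: [0.719, 0.695, 0.0, 0.0]
wrist_force: [-0.1, -0.3, 3.2]
grip_width: 0.158
```

Emit:
send_rows([
  {"dx": 0,"dy": 0,"dz": 4,"wx": 0,"wy": 0,"wz": 0,"gripper": -1},
  {"dx": 0,"dy": 0,"dz": 10,"wx": 0,"wy": 0,"wz": 0,"gripper": -1},
  {"dx": 0,"dy": 0,"dz": 15,"wx": 0,"wy": 0,"wz": 0,"gripper": -1},
  {"dx": 0,"dy": 0,"dz": 20,"wx": 0,"wy": 0,"wz": 0,"gripper": -1},
  {"dx": 0,"dy": 0,"dz": 20,"wx": 0,"wy": 0,"wz": 0,"gripper": -1},
  {"dx": 0,"dy": 0,"dz": 15,"wx": 0,"wy": 0,"wz": 0,"gripper": -1},
  {"dx": 0,"dy": 0,"dz": 6,"wx": 0,"wy": 0,"wz": 0,"gripper": -1},
  {"dx": 0,"dy": 0,"dz": 0,"wx": 0,"wy": 0,"wz": 0,"gripper": -1},
])

```text
time_s: 6.18
position: [0.4967, -0.2945, 0.1764]
tcp_rot: [0.719, 0.695, 0.0, 0.001]
wrist_force: [-0.8, 0.6, -1.3]
grip_width: 0.154
```

Emit:
send_rows([
  {"dx": 1,"dy": 12,"dz": 0,"wx": 0,"wy": 0,"wz": 0.032,"gripper": -1},
  {"dx": 1,"dy": 20,"dz": 0,"wx": 0,"wy": 0,"wz": 0.032,"gripper": -1},
  {"dx": 1,"dy": 25,"dz": 0,"wx": 0,"wy": 0,"wz": 0.032,"gripper": -1},
  {"dx": 1,"dy": 27,"dz": 0,"wx": 0,"wy": 0,"wz": 0.032,"gripper": -1},
  {"dx": 1,"dy": 27,"dz": 0,"wx": 0,"wy": 0,"wz": 0.032,"gripper": -1},
  {"dx": 1,"dy": 27,"dz": 0,"wx": 0,"wy": 0,"wz": 0.032,"gripper": -1},
  {"dx": 2,"dy": 27,"dz": 0,"wx": 0,"wy": 0,"wz": 0.032,"gripper": -1},
  {"dx": 2,"dy": 27,"dz": 0,"wx": 0,"wy": 0,"wz": 0.032,"gripper": -1},
  {"dx": 2,"dy": 27,"dz": 0,"wx": 0,"wy": 0,"wz": 0.032,"gripper": -1},
  {"dx": 1,"dy": 27,"dz": 0,"wx": 0,"wy": 0,"wz": 0.032,"gripper": -1},
])

```text
time_s: 7.02
position: [0.5085, -0.046, 0.1736]
tcp_rot: [0.598, 0.801, -0.0, -0.001]
wrist_force: [0.6, -0.6, -0.8]
grip_width: 0.158
```

Emit:
send_rows([
  {"dx": 1,"dy": 25,"dz": 0,"wx": 0,"wy": 0,"wz": 0.032,"gripper": -1},
  {"dx": 1,"dy": 20,"dz": 0,"wx": 0,"wy": 0,"wz": 0.032,"gripper": -1},
  {"dx": 1,"dy": 12.3,"dz": 0,"wx": 0,"wy": 0,"wz": 0,"gripper": -1},
  {"dx": 0,"dy": 0,"dz": -6,"wx": 0,"wy": 0,"wz": 0,"gripper": -1},
  {"dx": 0,"dy": 0,"dz": 0,"wx": 0,"wy": 0,"wz": 0,"gripper": -1},
  {"dx": 0,"dy": 0,"dz": 0,"wx": 0,"wy": 0,"wz": 0,"gripper": -1},
  {"dx": 0,"dy": 0,"dz": 0,"wx": 0,"wy": 0,"wz": 0,"gripper": -1},
])

```text
time_s: 7.6
position: [0.5123, 0.0082, 0.1685]
tcp_rot: [0.574, 0.819, -0.0, -0.0]
wrist_force: [1.1, 0.0, -1.1]
grip_width: 0.152
```

```bash
python3 - <<'E'
from h import *
np.set_printoptions(precision=4,suppress=True)
C,im,D=snap("wrist"); np.savez("w3.npz",im=im,D=D,K=C[0],k=C[1],W=C[2])
C2,im2,D2=snap("scene"); C3,im3,_=snap("top")
f=lambda a,x,y,w,h:cv2.resize(a[y:y+h,x:x+w,::-1],(400,300),interpolation=cv2.INTER_CUBIC)
cv2.imwrite("pics/e.png",np.vstack([np.hstack([f(im,240,100,160,120),f(im2,310,130,80,60)]),np.hstack([f(im3,210,195,80,60),f(im3,210,195,80,60)])]))
o=env.observe(); print(o["position"],R.from_quat(o["tcp_rot"]).as_euler("xyz",degrees=True),o["time_s"],o["grip_width"],o["wrist_force"])
print("hole",pix(C,[.5127,.0106,.082]),pix(C2,[.5127,.0106,.082]),pix(C3,[.5127,.0106,.082]))
print("tip",pix(C,[.5127,.0106,.092]),pix(C2,[.5127,.0106,.092]))
E
```

```text
[0.5124 0.0084 0.1688] [179.9974   0.0057 109.9277] 7.75 0.1570979508985814 [-0.2044  0.2953 -0.636 ]
hole [319.4103 206.0578] [341.1364 175.2882] [256.1454 233.6856]
tip [319.5016 210.2544] [341.2307 171.7103]
```

View pics/e.png

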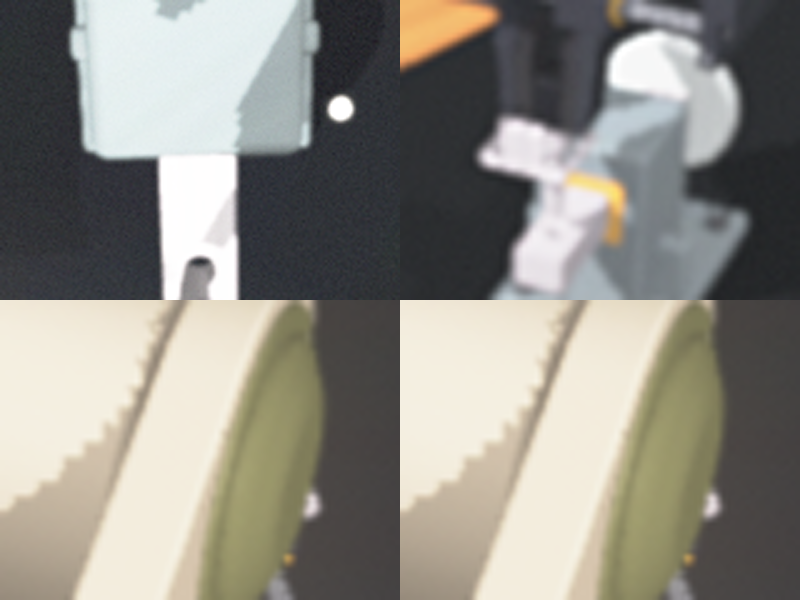

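The crops show the pin held upright with its loop pointing out past the shaft end. In the wrist crop the hole's far rim shows at about full-frame (320,205). I'll correct by the 1.5 mm offset and look closer.

Emit:
send_rows([
  {"dx": 0.3,"dy": 1.5,"dz": -2,"wx": 0,"wy": 0,"wz": 0,"gripper": -1},
  {"dx": 0,"dy": 0,"dz": -1.5,"wx": 0,"wy": 0,"wz": 0,"gripper": -1},
  {"dx": 0,"dy": 0,"dz": 0,"wx": 0,"wy": 0,"wz": 0,"gripper": -1},
  {"dx": 0,"dy": 0,"dz": 0,"wx": 0,"wy": 0,"wz": 0,"gripper": -1},
])

```text
time_s: 8.08
position: [0.5126, 0.0105, 0.1651]
tcp_rot: [0.574, 0.819, -0.0, -0.0]
wrist_force: [0.2, -0.0, -1.4]
grip_width: 0.155
```

```bash
python3 - <<'E'
from h import *
np.set_printoptions(precision=4,suppress=True)
C,im,D=snap("wrist","f.png",(270,170,370,245),8); np.savez("w3.npz",im=im,D=D,K=C[0],k=C[1],W=C[2])
o=env.observe(); print(o["position"],o["time_s"],o["wrist_force"])
print("hole",pix(C,[.5127,.0106,.082]),"tip",pix(C,np.append(o["position"][:2],o["position"][2]-.077)))
E
```

```text
[0.5127 0.0105 0.1652] 8.1333 [-0.6048  0.2988 -1.5225]
hole [317.9892 210.0931] tip [317.9246 212.8465]
```

View pics/f.png

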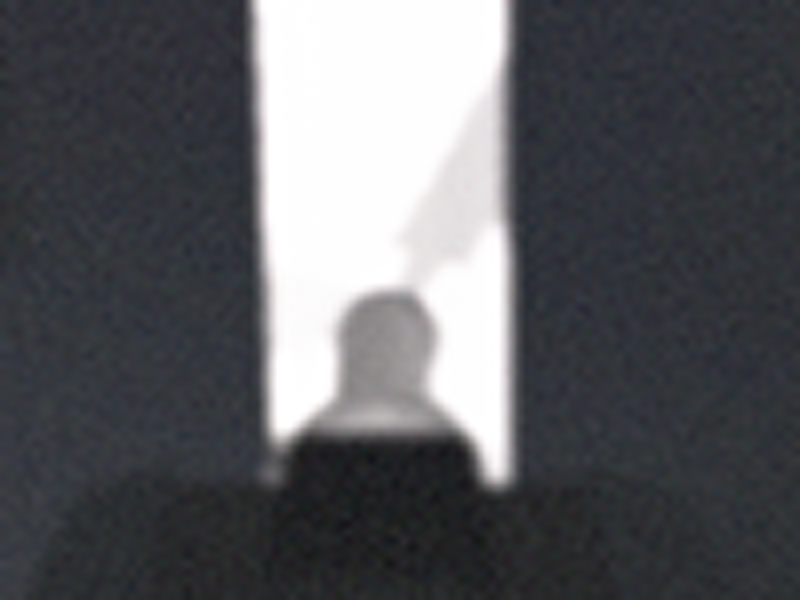

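The shank is centred across the hole (crop x about 385 against 388). The hole's true centre, taken from its rims, lies about 1.4 mm further toward the shaft end than my dark-weighted centroid. I'll shift by that and go down gently.

Emit:
send_rows([
  {"dx": 0.7,"dy": -1.2,"dz": -2,"wx": 0,"wy": 0,"wz": 0,"gripper": -1},
  {"dx": 0,"dy": 0,"dz": -2,"wx": 0,"wy": 0,"wz": 0,"gripper": -1},
  {"dx": 0,"dy": 0,"dz": -1.5,"wx": 0,"wy": 0,"wz": 0,"gripper": -1},
  {"dx": 0,"dy": 0,"dz": -1,"wx": 0,"wy": 0,"wz": 0,"gripper": -1},
  {"dx": 0,"dy": 0,"dz": -1,"wx": 0,"wy": 0,"wz": 0,"gripper": -1},
  {"dx": 0,"dy": 0,"dz": -1,"wx": 0,"wy": 0,"wz": 0,"gripper": -1},
  {"dx": 0,"dy": 0,"dz": 0,"wx": 0,"wy": 0,"wz": 0,"gripper": -1},
])

```text
time_s: 8.72
position: [0.5134, 0.0093, 0.1566]
tcp_rot: [0.574, 0.819, -0.0, 0.0]
wrist_force: [1.0, -0.8, -1.3]
grip_width: 0.154
```

Emit:
send_rows([
  {"dx": 0,"dy": 0,"dz": -1,"wx": 0,"wy": 0,"wz": 0,"gripper": -1},
  {"dx": 0,"dy": 0,"dz": -1,"wx": 0,"wy": 0,"wz": 0,"gripper": -1},
  {"dx": 0,"dy": 0,"dz": -1,"wx": 0,"wy": 0,"wz": 0,"gripper": -1},
  {"dx": 0,"dy": 0,"dz": 0,"wx": 0,"wy": 0,"wz": 0,"gripper": -1},
])

```text
time_s: 9.05
position: [0.5134, 0.0093, 0.1536]
tcp_rot: [0.574, 0.819, -0.0, 0.0]
wrist_force: [0.6, -1.2, -1.4]
grip_width: 0.158
```

Emit:
send_rows([
  {"dx": 0,"dy": 0,"dz": -1.5,"wx": 0,"wy": 0,"wz": 0,"gripper": -1},
  {"dx": 0,"dy": 0,"dz": -1.5,"wx": 0,"wy": 0,"wz": 0,"gripper": -1},
  {"dx": 0,"dy": 0,"dz": -1.5,"wx": 0,"wy": 0,"wz": 0,"gripper": -1},
  {"dx": 0,"dy": 0,"dz": 0,"wx": 0,"wy": 0,"wz": 0,"gripper": -1},
])

```text
time_s: 9.38
position: [0.5134, 0.0093, 0.149]
tcp_rot: [0.574, 0.819, -0.0, 0.0]
wrist_force: [1.6, -1.8, -1.9]
grip_width: 0.153
```

Emit:
send_rows([
  {"dx": 0,"dy": 0,"dz": -2,"wx": 0,"wy": 0,"wz": 0,"gripper": -1},
  {"dx": 0,"dy": 0,"dz": -2,"wx": 0,"wy": 0,"wz": 0,"gripper": -1},
  {"dx": 0,"dy": 0,"dz": -2,"wx": 0,"wy": 0,"wz": 0,"gripper": -1},
  {"dx": 0,"dy": 0,"dz": -2,"wx": 0,"wy": 0,"wz": 0,"gripper": -1},
  {"dx": 0,"dy": 0,"dz": 0,"wx": 0,"wy": 0,"wz": 0,"gripper": -1},
])

```text
time_s: 9.8
position: [0.5133, 0.0093, 0.1408]
tcp_rot: [0.574, 0.819, -0.0, -0.0]
wrist_force: [1.9, -2.9, -3.3]
grip_width: 0.156
```

Emit:
send_rows([
  {"dx": 0.2,"dy": -0.4,"dz": -2,"wx": 0,"wy": 0,"wz": 0,"gripper": -1},
  {"dx": 0,"dy": 0,"dz": -2,"wx": 0,"wy": 0,"wz": 0,"gripper": -1},
  {"dx": 0,"dy": 0,"dz": -2,"wx": 0,"wy": 0,"wz": 0,"gripper": -1},
  {"dx": 0,"dy": 0,"dz": -2,"wx": 0,"wy": 0,"wz": 0,"gripper": -1},
  {"dx": 0,"dy": 0,"dz": -2,"wx": 0,"wy": 0,"wz": 0,"gripper": -1},
  {"dx": 0,"dy": 0,"dz": -2,"wx": 0,"wy": 0,"wz": 0,"gripper": -1},
  {"dx": 0,"dy": 0,"dz": -2,"wx": 0,"wy": 0,"wz": 0,"gripper": -1},
  {"dx": 0,"dy": 0,"dz": 0,"wx": 0,"wy": 0,"wz": 0,"gripper": -1},
])

```text
time_s: 10.47
position: [0.5134, 0.009, 0.1268]
tcp_rot: [0.574, 0.819, -0.0, -0.0]
wrist_force: [1.6, -0.4, -2.8]
grip_width: 0.152
```

Emit:
send_rows([
  {"dx": 0,"dy": 0,"dz": -1.5,"wx": 0,"wy": 0,"wz": 0,"gripper": -1},
  {"dx": 0,"dy": 0,"dz": -1.5,"wx": 0,"wy": 0,"wz": 0,"gripper": -1},
  {"dx": 0,"dy": 0,"dz": -1,"wx": 0,"wy": 0,"wz": 0,"gripper": -1},
  {"dx": 0,"dy": 0,"dz": 0,"wx": 0,"wy": 0,"wz": 0,"gripper": -1},
])

```text
time_s: 10.8
position: [0.5135, 0.009, 0.123]
tcp_rot: [0.574, 0.819, -0.0, -0.0]
wrist_force: [0.7, 0.0, -1.9]
grip_width: 0.155
```

Emit:
send_rows([
  {"dx": 0,"dy": 0,"dz": -1,"wx": 0,"wy": 0,"wz": 0,"gripper": -1},
  {"dx": 0,"dy": 0,"dz": -0.5,"wx": 0,"wy": 0,"wz": 0,"gripper": -1},
  {"dx": 0,"dy": 0,"dz": 0,"wx": 0,"wy": 0,"wz": 0,"gripper": -1},
])

```text
time_s: 11.05
position: [0.5135, 0.009, 0.1217]
tcp_rot: [0.574, 0.819, -0.0, -0.0]
wrist_force: [0.0, -1.0, -1.8]
grip_width: 0.155
```

Emit:
send_rows([
  {"dx": 0,"dy": 0,"dz": -0.5,"wx": 0,"wy": 0,"wz": 0,"gripper": -1},
  {"dx": 0,"dy": 0,"dz": -0.5,"wx": 0,"wy": 0,"wz": 0,"gripper": -1},
  {"dx": 0,"dy": 0,"dz": 0,"wx": 0,"wy": 0,"wz": 0,"gripper": -1},
])

```text
time_s: 11.3
position: [0.5135, 0.009, 0.1212]
tcp_rot: [0.574, 0.819, 0.0, 0.0]
wrist_force: [-0.2, -1.0, 4.3]
grip_width: 0.158
```

Emit:
send_rows([
  {"dx": 0,"dy": 0,"dz": -0.4,"wx": 0,"wy": 0,"wz": 0,"gripper": -1},
  {"dx": 0,"dy": 0,"dz": 0,"wx": 0,"wy": 0,"wz": 0,"gripper": -1},
  {"dx": 0,"dy": 0,"dz": 0,"wx": 0,"wy": 0,"wz": 0,"gripper": -1},
])

```text
time_s: 11.55
position: [0.5135, 0.009, 0.1211]
tcp_rot: [0.574, 0.819, 0.0, 0.0]
wrist_force: [-2.9, 1.0, 8.6]
grip_width: 0.16
```

The shoulder is seated: contact comes at TCP z 0.121, where predicted, and the force rises stiffly. I'll release and move the closed fingers above the tab.

Emit:
send_rows([
  {"dx": 0,"dy": 0,"dz": 0.4,"wx": 0,"wy": 0,"wz": 0,"gripper": 0},
  {"dx": 0,"dy": 0,"dz": 0,"wx": 0,"wy": 0,"wz": 0,"gripper": 0},
  {"dx": 0,"dy": 0,"dz": 0,"wx": 0,"wy": 0,"wz": 0,"gripper": 0},
  {"dx": 0,"dy": 0,"dz": 0,"wx": 0,"wy": 0,"wz": 0,"gripper": 0},
  {"dx": 0,"dy": 0,"dz": 4,"wx": 0,"wy": 0,"wz": 0,"gripper": 0},
  {"dx": 0,"dy": 0,"dz": 10,"wx": 0,"wy": 0,"wz": 0,"gripper": 0},
  {"dx": 0,"dy": 0,"dz": 14,"wx": 0,"wy": 0,"wz": 0,"gripper": 0},
  {"dx": 0,"dy": 0,"dz": 10,"wx": 0,"wy": 0,"wz": 0,"gripper": 0},
  {"dx": 0,"dy": 0,"dz": 0,"wx": 0,"wy": 0,"wz": 0,"gripper": 0},
])

```text
time_s: 12.3
position: [0.5143, 0.0089, 0.1606]
tcp_rot: [0.574, 0.819, 0.001, 0.002]
wrist_force: [0.3, -0.2, -0.0]
grip_width: 0.497
```

Emit:
send_rows([
  {"dx": 2.9,"dy": -8,"dz": 0,"wx": 0,"wy": 0,"wz": 0,"gripper": -1},
  {"dx": 2.9,"dy": -8,"dz": 0,"wx": 0,"wy": 0,"wz": 0,"gripper": -1},
  {"dx": 2.9,"dy": -8,"dz": 0,"wx": 0,"wy": 0,"wz": 0,"gripper": -1},
  {"dx": 2.9,"dy": -8,"dz": 0,"wx": 0,"wy": 0,"wz": 0,"gripper": -1},
  {"dx": 0,"dy": 0,"dz": 0,"wx": 0,"wy": 0,"wz": 0,"gripper": -1},
  {"dx": 0,"dy": 0,"dz": 0,"wx": 0,"wy": 0,"wz": 0,"gripper": -1},
  {"dx": 0,"dy": 0,"dz": 0,"wx": 0,"wy": 0,"wz": 0,"gripper": -1},
  {"dx": 0,"dy": 0,"dz": 0,"wx": 0,"wy": 0,"wz": 0,"gripper": -1},
], squeeze=20)

```text
time_s: 12.97
position: [0.525, -0.0228, 0.1586]
tcp_rot: [0.574, 0.819, -0.0, -0.0]
wrist_force: [-0.2, 0.6, -0.0]
grip_width: 0.009
```

```bash
python3 - <<'E'
from h import *
np.set_printoptions(precision=4,suppress=True)
C,im,D=snap("wrist"); C2,im2,D2=snap("scene")
f=lambda a,x,y,w,h:cv2.resize(a[y:y+h,x:x+w,::-1],(400,300),interpolation=cv2.INTER_CUBIC)
cv2.imwrite("pics/g.png",np.hstack([f(im,260,110,120,90),f(im2,300,125,100,75)]))
o=env.observe(); print(o["position"],o["time_s"],o["wrist_force"],o["grip_width"])
print([pix(C2,np.array([.5133,.0089,.082])+np.array([.342*a,-.94*a,b])) for a,b in((0,0),(.034,.008),(.034,.03))])
E
```

```text
[ 0.5251 -0.0227  0.1588] 13.0667 [ 0.6021  0.2793 -0.0644] 0.004235884005981159
[array([340.8019, 175.6904]), array([334.5072, 180.6195]), array([334.6305, 172.5175])]
```

View pics/g.png

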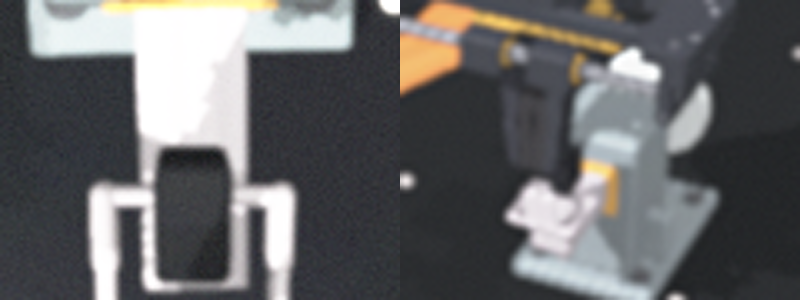

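The pin sits on the shaft with its loop level and pointing out past the end, and the closed fingers are above the tab. I'll press down in small steps.

Emit:
send_rows([
  {"dx": 0,"dy": 0,"dz": -8,"wx": 0,"wy": 0,"wz": 0,"gripper": -1},
  {"dx": 0,"dy": 0,"dz": -7,"wx": 0,"wy": 0,"wz": 0,"gripper": -1},
  {"dx": 0,"dy": 0,"dz": -4,"wx": 0,"wy": 0,"wz": 0,"gripper": -1},
  {"dx": 0,"dy": 0,"dz": -2,"wx": 0,"wy": 0,"wz": 0,"gripper": -1},
  {"dx": 0,"dy": 0,"dz": -2,"wx": 0,"wy": 0,"wz": 0,"gripper": -1},
  {"dx": 0,"dy": 0,"dz": -2,"wx": 0,"wy": 0,"wz": 0,"gripper": -1},
  {"dx": 0,"dy": 0,"dz": -2,"wx": 0,"wy": 0,"wz": 0,"gripper": -1},
  {"dx": 0,"dy": 0,"dz": 0,"wx": 0,"wy": 0,"wz": 0,"gripper": -1},
])

```text
time_s: 13.73
position: [0.5251, -0.023, 0.1315]
tcp_rot: [0.574, 0.819, -0.0, -0.0]
wrist_force: [-0.5, 0.1, 0.1]
grip_width: 0.004
```

Emit:
send_rows([
  {"dx": 0,"dy": 0,"dz": -2.5,"wx": 0,"wy": 0,"wz": 0,"gripper": -1},
  {"dx": 0,"dy": 0,"dz": -2.5,"wx": 0,"wy": 0,"wz": 0,"gripper": -1},
  {"dx": 0,"dy": 0,"dz": -2.5,"wx": 0,"wy": 0,"wz": 0,"gripper": -1},
  {"dx": 0,"dy": 0,"dz": -2.5,"wx": 0,"wy": 0,"wz": 0,"gripper": -1},
  {"dx": 0,"dy": 0,"dz": -2.5,"wx": 0,"wy": 0,"wz": 0,"gripper": -1},
  {"dx": 0,"dy": 0,"dz": -2.5,"wx": 0,"wy": 0,"wz": 0,"gripper": -1},
  {"dx": 0,"dy": 0,"dz": -2.5,"wx": 0,"wy": 0,"wz": 0,"gripper": -1},
  {"dx": 0,"dy": 0,"dz": -2.5,"wx": 0,"wy": 0,"wz": 0,"gripper": -1},
  {"dx": 0,"dy": 0,"dz": -2,"wx": 0,"wy": 0,"wz": 0,"gripper": -1},
  {"dx": 0,"dy": 0,"dz": 0,"wx": 0,"wy": 0,"wz": 0,"gripper": -1},
])

```text
time_s: 14.57
position: [0.525, -0.023, 0.1093]
tcp_rot: [0.574, 0.819, -0.0, -0.0]
wrist_force: [-0.2, 0.3, -0.0]
grip_width: 0.008
```

Emit:
send_rows([
  {"dx": 0,"dy": 0,"dz": -2,"wx": 0,"wy": 0,"wz": 0,"gripper": -1},
  {"dx": 0,"dy": 0,"dz": -2,"wx": 0,"wy": 0,"wz": 0,"gripper": -1},
  {"dx": 0,"dy": 0,"dz": -2,"wx": 0,"wy": 0,"wz": 0,"gripper": -1},
  {"dx": 0,"dy": 0,"dz": -1,"wx": 0,"wy": 0,"wz": 0,"gripper": -1},
  {"dx": 0,"dy": 0,"dz": 0,"wx": 0,"wy": 0,"wz": 0,"gripper": -1},
])

```text
time_s: 14.98
position: [0.5253, -0.0232, 0.1027]
tcp_rot: [0.574, 0.819, 0.0, 0.0]
wrist_force: [0.7, -1.0, 2.1]
grip_width: 0.004
```

Force begins just where the bar should meet the bead, so I'll continue slowly.

Emit:
send_rows([
  {"dx": 0,"dy": 0,"dz": -1,"wx": 0,"wy": 0,"wz": 0,"gripper": -1},
  {"dx": 0,"dy": 0,"dz": -1,"wx": 0,"wy": 0,"wz": 0,"gripper": -1},
  {"dx": 0,"dy": 0,"dz": -1,"wx": 0,"wy": 0,"wz": 0,"gripper": -1},
  {"dx": 0,"dy": 0,"dz": 0,"wx": 0,"wy": 0,"wz": 0,"gripper": -1},
])

```text
time_s: 15.32
position: [0.5252, -0.0231, 0.0996]
tcp_rot: [0.574, 0.819, -0.0, 0.0]
wrist_force: [0.9, -1.3, 1.3]
grip_width: 0.005
```

Emit:
send_rows([
  {"dx": 0,"dy": 0,"dz": -1,"wx": 0,"wy": 0,"wz": 0,"gripper": -1},
  {"dx": 0,"dy": 0,"dz": -1,"wx": 0,"wy": 0,"wz": 0,"gripper": -1},
  {"dx": 0,"dy": 0,"dz": -1,"wx": 0,"wy": 0,"wz": 0,"gripper": -1},
  {"dx": 0,"dy": 0,"dz": 0,"wx": 0,"wy": 0,"wz": 0,"gripper": -1},
])

```text
time_s: 15.65
position: [0.5249, -0.0228, 0.0965]
tcp_rot: [0.574, 0.819, 0.0, -0.0]
wrist_force: [0.7, 1.0, 1.9]
grip_width: 0.002
```

```bash
python3 - <<'E'
from h import *
np.set_printoptions(precision=4,suppress=True)
C,im,D=snap("wrist"); C2,im2,D2=snap("scene")
f=lambda a,x,y,w,h:cv2.resize(a[y:y+h,x:x+w,::-1],(400,300),interpolation=cv2.INTER_CUBIC)
cv2.imwrite("pics/i.png",np.hstack([f(im,260,110,120,90),f(im2,305,140,72,54)]))
o=env.observe(); print(o["position"],o["time_s"],o["wrist_force"],o["grip_width"])
E
```

```text
[ 0.5249 -0.0228  0.0966] 15.75 [-0.8115  0.6608  2.0754] 0.007637112850080981
```

View pics/i.png

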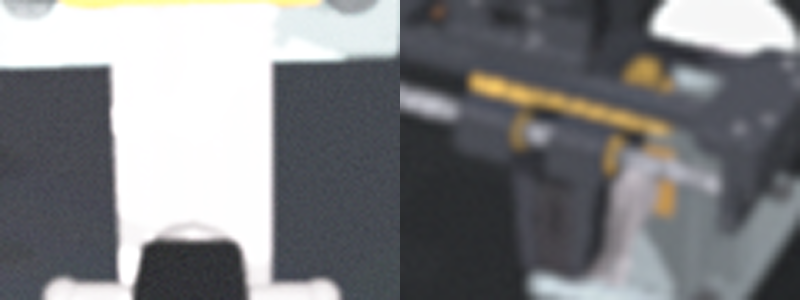

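The pin is still upright and seated, with its shoulder rim visible behind the grip. The loop itself is hidden behind the fingers. I'll keep pressing.

Emit:
send_rows([
  {"dx": 0,"dy": 0,"dz": -1,"wx": 0,"wy": 0,"wz": 0,"gripper": -1},
  {"dx": 0,"dy": 0,"dz": -1,"wx": 0,"wy": 0,"wz": 0,"gripper": -1},
  {"dx": 0,"dy": 0,"dz": 0,"wx": 0,"wy": 0,"wz": 0,"gripper": -1},
])

```text
time_s: 16.0
position: [0.5249, -0.0228, 0.0945]
tcp_rot: [0.574, 0.819, -0.0, -0.0]
wrist_force: [-0.8, 1.3, 1.1]
grip_width: 0.006
```

Emit:
send_rows([
  {"dx": 0,"dy": 0,"dz": -1,"wx": 0,"wy": 0,"wz": 0,"gripper": -1},
  {"dx": 0,"dy": 0,"dz": -1,"wx": 0,"wy": 0,"wz": 0,"gripper": -1},
  {"dx": 0,"dy": 0,"dz": 0,"wx": 0,"wy": 0,"wz": 0,"gripper": -1},
])

```text
time_s: 16.25
position: [0.525, -0.023, 0.0925]
tcp_rot: [0.574, 0.819, -0.0, -0.0]
wrist_force: [-1.2, 1.8, 2.6]
grip_width: 0.006
```

Emit:
send_rows([
  {"dx": 0,"dy": 0,"dz": -1,"wx": 0,"wy": 0,"wz": 0,"gripper": -1},
  {"dx": 0,"dy": 0,"dz": -1,"wx": 0,"wy": 0,"wz": 0,"gripper": -1},
  {"dx": 0,"dy": 0,"dz": 0,"wx": 0,"wy": 0,"wz": 0,"gripper": -1},
])

```text
time_s: 16.5
position: [0.5251, -0.0231, 0.0905]
tcp_rot: [0.574, 0.819, -0.0, -0.0]
wrist_force: [-0.9, 1.1, 2.1]
grip_width: 0.005
```

Emit:
send_rows([
  {"dx": 0,"dy": 0,"dz": -1,"wx": 0,"wy": 0,"wz": 0,"gripper": -1},
  {"dx": 0,"dy": 0,"dz": -1,"wx": 0,"wy": 0,"wz": 0,"gripper": -1},
  {"dx": 0,"dy": 0,"dz": 0,"wx": 0,"wy": 0,"wz": 0,"gripper": -1},
])

```text
time_s: 16.75
position: [0.5251, -0.023, 0.0885]
tcp_rot: [0.574, 0.819, -0.0, -0.0]
wrist_force: [-0.5, 0.9, 1.7]
grip_width: 0.005
```

Emit:
send_rows([
  {"dx": 0,"dy": 0,"dz": -1,"wx": 0,"wy": 0,"wz": 0,"gripper": -1},
  {"dx": 0,"dy": 0,"dz": -1,"wx": 0,"wy": 0,"wz": 0,"gripper": -1},
  {"dx": 0,"dy": 0,"dz": 0,"wx": 0,"wy": 0,"wz": 0,"gripper": -1},
])

```text
time_s: 17.0
position: [0.5251, -0.023, 0.0866]
tcp_rot: [0.574, 0.819, -0.0, -0.0]
wrist_force: [-0.5, 1.3, 1.1]
grip_width: 0.006
```

Emit:
send_rows([
  {"dx": 0,"dy": 0,"dz": -1,"wx": 0,"wy": 0,"wz": 0,"gripper": -1},
  {"dx": 0,"dy": 0,"dz": 0,"wx": 0,"wy": 0,"wz": 0,"gripper": -1},
])

```text
time_s: 17.17
position: [0.525, -0.0229, 0.0857]
tcp_rot: [0.574, 0.819, 0.0, -0.0]
wrist_force: [-1.7, 3.0, 4.0]
grip_width: 0.004
```

Emit:
send_rows([
  {"dx": 0.7,"dy": -1.9,"dz": 4,"wx": 0,"wy": 0,"wz": 0,"gripper": -1},
  {"dx": 1,"dy": -2.8,"dz": 10,"wx": 0,"wy": 0,"wz": 0,"gripper": -1},
  {"dx": 2,"dy": -5.5,"dz": 20,"wx": 0,"wy": 0,"wz": 0,"gripper": -1},
  {"dx": 3,"dy": -8,"dz": 30,"wx": 0,"wy": 0,"wz": 0,"gripper": -1},
  {"dx": -15,"dy": 10,"dz": 30,"wx": 0,"wy": 0,"wz": 0,"gripper": -1},
  {"dx": -35,"dy": 10,"dz": 20,"wx": 0,"wy": 0,"wz": 0,"gripper": -1},
  {"dx": -35,"dy": 10,"dz": 0,"wx": 0,"wy": 0,"wz": 0,"gripper": -1},
  {"dx": 0,"dy": 0,"dz": 0,"wx": 0,"wy": 0,"wz": 0,"gripper": -1},
])

```text
time_s: 17.83
position: [0.4417, -0.0096, 0.2003]
tcp_rot: [0.573, 0.819, -0.001, -0.001]
wrist_force: [1.1, 0.4, -0.3]
grip_width: 0.005
```

```bash
python3 - <<'E'
from h import *
np.set_printoptions(precision=4,suppress=True)
C,im,D=snap("wrist"); C2,im2,D2=snap("scene"); np.savez("w4.npz",im=im,D=D,K=C[0],k=C[1],W=C[2])
f=lambda a,x,y,w,h:cv2.resize(a[y:y+h,x:x+w,::-1],(400,300),interpolation=cv2.INTER_CUBIC)
c=pix(C,[.5133,.0089,.1]).astype(int); print(c)
x,y=max(0,min(c[0]-80,480)),max(0,min(c[1]-60,280))
cv2.imwrite("pics/j.png",np.hstack([f(im,x,y,160,120),f(im2,305,140,72,54)]))
o=env.observe(); print(o["position"],o["time_s"],o["wrist_force"],o["grip_width"])
E
```

```text
[406 211]
[ 0.4465 -0.0113  0.2004] 17.9333 [-0.2002  0.3006  0.6666] 0.010649723628837716
```

View pics/j.png

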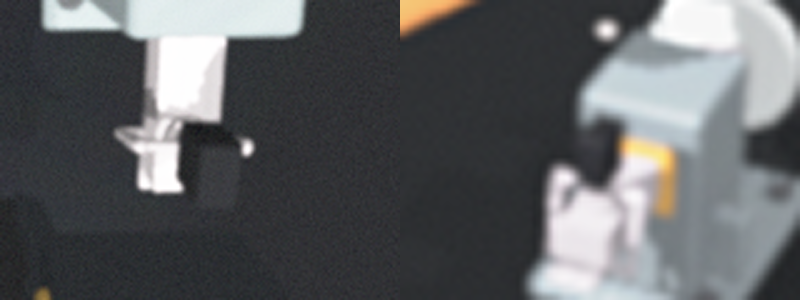

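The loop has swung down over the shaft end: the arms hang either side and the tab stands in front (scene crop about 580,240). I'll check seat height, tilt and loop angle from depth.

```bash
python3 - <<'E'
from h import *
np.set_printoptions(precision=4,suppress=True)
d=np.array([.342,-.940]); n=np.array([.940,.342]); p0=np.array([.5133,.0089])
def an(C,im,D,name):
    g=im.astype(float).mean(2); c=pix(C,[p0[0],p0[1],.09]).astype(int); L=[]
    for v in range(c[1]-45,c[1]+46):
        for u in range(c[0]-45,c[0]+46):
            if D[v,u]>0:
                p=dep(C,(u,v),D); q=p[:2]-p0; L.append((q@d,q@n,p[2],g[v,u]))
    A=np.array(L); A[:,:3]*=1000
    k=A[(A[:,2]>115)&(A[:,2]<126)&(abs(A[:,0])<25)&(abs(A[:,1])<20)&(A[:,3]<100)]
    print(name,"griptop",len(k),k.mean(0),np.percentile(k,[5,95],axis=0)[:,:3].ravel())
    if len(k)>20:
        s=np.linalg.lstsq(np.c_[k[:,:2],np.ones(len(k))],k[:,2],rcond=None)[0]; print("slopes",s)
    for z in range(30,115,6):
        t=A[(A[:,2]>z)&(A[:,2]<z+6)&(A[:,0]>-5)&(abs(A[:,1])<26)&(A[:,3]>100)]
        if len(t): print(z,len(t),"x max/med %.1f %.1f y %.1f..%.1f"%(t[:,0].max(),np.median(t[:,0]),t[:,1].min(),t[:,1].max()))
w=np.load("w4.npz"); an((w["K"],float(w["k"]),w["W"]),w["im"],w["D"],"wrist")
C,im,D=snap("scene"); an(C,im,D,"scene")
for a,b,z,t in((0,0,.12,"griptop"),(.0274,0,.0602,"tabtip1.4"),(.0308,0,.0637,"tip1.28"),(.0358,0,.071,"tip1.06"),(.0058,.02,.0565,"barend1.4"),(.0098,.02,.0574,"barend1.28")):
    q=p0+a*d+b*n; print(t,(pix(C,[q[0],q[1],z])-[305,140])*400/72+[400,0])
E
```

```text
wrist griptop 528 [ -0.0111  -1.4764 119.3107  55.6806] [ -9.7015  -7.3602 116.1565  10.0449   5.0883 120.849 ]
slopes [  0.037    0.084  119.4352]
54 27 x max/med 26.3 5.9 y -21.0..-10.4
60 48 x max/med 27.7 16.2 y -20.7..-7.1
66 36 x max/med 20.4 3.9 y -20.6..-10.7
72 43 x max/med 20.6 8.9 y -21.1..-10.5
78 179 x max/med 20.6 11.6 y -21.5..-0.6
84 61 x max/med 7.5 -1.5 y -21.6..19.1
90 96 x max/med 2.8 -0.0 y -21.3..19.6
96 25 x max/med 10.9 3.6 y -8.1..-7.2
102 5 x max/med 9.8 9.3 y -7.9..-7.3
scene griptop 34 [  5.4563   0.4393 117.8505  65.5392] [ -3.5752  -5.826  116.0322  13.227    5.5438 119.5977]
slopes [ -0.0361  -0.0393 118.065 ]
42 1 x max/med 3.2 3.2 y 2.9..2.9
48 2 x max/med 8.0 7.8 y -21.0..14.9
54 36 x max/med 30.1 17.3 y -18.8..17.8
60 33 x max/med 30.6 20.9 y -18.8..16.8
66 39 x max/med 23.1 20.1 y -19.8..19.4
72 36 x max/med 24.3 18.7 y -19.9..19.1
78 72 x max/med 23.6 9.8 y -20.6..19.9
84 34 x max/med 10.6 4.3 y -20.6..19.9
90 16 x max/med 12.5 4.7 y -19.3..18.4
96 7 x max/med 13.3 11.4 y -6.7..6.8
102 3 x max/med 14.2 -3.4 y -5.9..5.9
108 1 x max/med -3.0 -3.0 y 6.0..6.0
114 2 x max/med -0.7 -2.6 y -8.1..-4.9
griptop [600.8728 121.4067]
tabtip1.4 [569.9005 276.0167]
tip1.28 [566.4768 273.664 ]
tip1.06 [561.4478 265.9257]
barend1.4 [635.4215 267.9483]
barend1.28 [631.5492 271.3861]
```

```bash
python3 -c "
from rig import env
print(env.observe()['time_s'],env.finish_job())"
```

```text
the job is handed in; nothing more can be done
17.9833 None
```

The job is handed in at 18.0 s. The steel pin went from its parking block through the shaft's cross hole and is seated on its shoulder. The loop is closed over the shaft end, and the gripper is clear of everything.

Last checks, from camera depth:
- **Seating:** the grip top is at 119.4 mm against a nominal 120. It read the same 0.4–0.6 mm low when parked, so the shoulder is home. The pin stands centred on the hole, with no clear tilt.
- **Loop:** the tab tip is about 27 mm from the pin axis at about 60 mm height. That matches fully closed, 28 mm and 61 mm. The arms hang on either side of the shaft.
- **Other things on the mat:** I touched none of them, but I did not measure them again afterwards.

**One disagreement:** I read only 1 to 4 N while pressing the loop closed, below the 5 to 15 N stated. I sampled the force only at the pauses, so I may have missed the peak at the snap. The cross bar behind the bead was never seen directly; the closed state comes from the tab and arm positions. All sampled forces stayed under 10 N, well below the 35 N limit.

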